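# Set the column selector by its tab and enter it

## Robot

A 7-joint arm with a two-finger parallel gripper is mounted at the origin on a cart in front of the work surface, level with it; the furniture and walls round the work are solid. World frame = base frame: x ahead of the robot, y to its left, z up, the work surface at z = 0. Lengths are in m, angles in rad, forces in N, time in s.
With the tool pointing down it reaches from about 0.35 to 0.9 m from the base axis. Payload 8.1 kg.
Tool frame: the origin (TCP) lies midway between the tips of the shut fingers; the grasp point (between the pads) lies arm.grip_point_offset behind it (arm.grip_point_offset is the distance from the TCP to the grasp point, in m); z points along the fingers, y is the direction in which the jaws open and shut (so a half turn about z gives the same grasp; the last joint's range is limited). The gripper opens to 85 mm and grips with 20 to 120 N. Pads are 22 mm wide; open, the fingers measure 114 mm over their backs; the gripper's body (76 mm by 85 mm) begins 54 mm behind the grasp point. The pads swing forward as they close: fully open they stand 13 mm farther back than shut.
Start: joints at [-0.103, 0.434, 0.025, 1.573, -0.012, 1.134, -0.075], TCP at [0.625, -0, 0.231] pointing down, gripper open.
Joint ranges: [-2.62, 2.62], [-0.44, 2.09], [-1.27, 1.32], [0.08, 2.57], [-1.32, 4.46], [0.12, 2], [-2.74, 2.74]. Speed limits (rad/s): [2.22, 2.22, 3.01, 3.01, 3.14, 3.14, 3.14].

## Interface

Orientations are given as a unit quaternion [x, y, z, w].
In Python, from rig import arm gives the robot as it stands.
- The arm moves only by the tool move_arm, never from a script. Its argument "steps" is a list that holds one entry, the list of rows, each a list of 4 numbers: the shift along the world's x, y, z in units of 25 mm (1.0 is 25 mm), then the turn about the world's z in units of 5 degrees (1.0 is 5 degrees). A call has 1 to 20 rows; each row is the pose to reach, as a shift and turn from the pose commanded when the call began; what a row does not reach only later rows make up. A row lasts 1/12 s, in which the tool goes at most 41.7 mm and 7.16 degrees, less where a joint would pass 70% of its speed; a pose out of reach is approached as far as the arm can. A call with a gripper value outside its range is refused whole. "gripper" is the closure, from 0 (fully open) to 1 (shut), set as the call begins (left out, the last holds). The fingers move at their own pace and stop on an object; the grip force is fixed at half the most. Time passes only in rows, so rows that repeat a pose let the fingers close. It gives the time, the measured TCP pose, the force and the opening at its end, in the units of the state.
- arm.state(): the state, without advancing time (a new reading comes with each control period).
- arm.capture(name): name is "scene" or "side" or "wrist"; returns (picture, depth): 420x560x3 uint8, red, green, blue; 420x560 float32, m along the optical axis (not along the pixel's ray), 0 where there is no reading.
- arm.camera_model(name): a dict with "vfov" (degrees; the focal length in pixels is half the picture's height over the tangent of half this angle, whatever the lens; pixels are square), "cx", "cy" (the principal point, pixels), "distortion" ([k1, k2, p1, p2, k3] as OpenCV has them; the pictures are not rectified), "world_to_cam" (4x4, takes a point from world to camera coordinates). Camera axes: x right, y up, looking along -z (the intrinsics and any distortion apply to the point x, -y, -z); pixel columns grow to the right and rows downward; lengths in m; the calibration is good to about 2 mm. A picture is of the moment at which its call begins: read the wrist's pose just before it. camera_model takes no time and is no camera call; for the wrist camera it gives the pose at the moment of the call.
- arm.job_done(): hands the job in, once; it reports no verdict.
Trained networks look in the newest picture that a camera, given by its name, has taken for a name from the list of things; names that differ only in an ending like _2 or _b are one class to them, and where a whole thing is asked for, a point or a joint stands for the part that bears it (a point fixed in the world has none). Each returns a list of dicts, best first, with "conf" (0 to 1); they miss things now and then, are a little off and sometimes report something else, mostly with a low value. They report only what shows in the picture. A call takes as long as a camera call.
- arm.spot_in(camera, target): "at" ([x, y, z] in m, in world coordinates, good to about 4 mm: the middle of the surface that is visible of it).
The state is a dict: "time_s": time; "qpos": joint angles; "dq": joint speeds; "joint_torque": joint torques, N m; "eef_pos": TCP position; "tcp_rot": TCP orientation; "contact_force": force on the tool from outside, world axes, zero at the start; "ft_torque": the same for the moment, N m; "finger_gap": opening from 0.0 (shut) to 1.0 (fully open).
Only numpy, scipy, OpenCV 4.12 (cv2) and the standard library are available. Lean on these libraries where they do the work, as an engineer would, in place of code of your own. Each camera call takes 0.05 s, during which the arm holds its last target.

## Task

On the column selector, one of the four ports round the dial carries the tall column fitting; the other three have low plugs. With the fingertips, push the dial's upright tab round until its pointer points straight at the tall fitting, and only then press the round button in front of the dial fully down and let it come up again. Only push: do not pinch the tab between the fingers, and leave the things standing around where they are.

Things in the scene. Friction and masses are not known exactly. Their poses are not given: they have to be found in the camera images.
- selector: manual column selector: flat grey instrument box fixed to the bench, 204 mm front to back (its x) by 232 mm wide (its y), flat deck 40 mm above the bench. Origin: centre of its underside, right under the dial's axis; its x axis points to its rear (away from the robot, its yaw varies by about 20 degrees), y to its left.
- dial_axis (a point): point on the dial's vertical axis at deck height; it turns with the dial and its x axis points along the pointer (from the axis out through the tab). Round aluminium dial, 80 mm wide, top 9 mm above the deck, with a central boss 36 mm wide and 21 mm above the deck
- tab_push_point (a point): point in the outer part of the dial's upright black tab, half-way through its thickness, 54 mm out from the axis and 29 mm above the deck; a good place to push it, from either side. The tab is a flat upright blade along the radius, from 20 to 64 mm from the axis, 12 mm thick, and stands from 9 to 49 mm above the deck; under it an arm ends in a small pointer tip 70 mm from the axis. The deck beside it is bare outside the dial
- dial (a joint): turn of the dial in rad, anticlockwise seen from above positive; at 0 the pointer points to the selector's rear (+x). Stops at -2.35 and +2.35. It turns with even friction (about 4 N at the tab), has no clicks and stays where it is left. The four ports are at -1.9, -1.0, +1.0 and +1.9, and it starts between -0.45 and +0.45
- tall_fitting: the column fitting: slim brass fitting 50 mm high, 21 mm wide at the foot, standing upright in one of the four ports (which one varies). Origin at its foot on the deck, on the port circle 95 mm from the dial's axis. The other three ports carry low brass plugs of the same foot, only 12 mm high. Rigidly fixed
- enter_button (a joint): travel of the enter button in m: 0 up, 0.006 fully down; sprung, fully down takes about 5 N
- enter_button_top (a point): centre of the top face of the enter button: round white button, 26 mm wide, in a round black housing on the deck (38 mm wide, 10 mm high, the button's top face 8 mm above it), 78 mm in front of the dial's axis; pressed straight down
- septa_pot: small white pot with a screw lid, 40 mm wide, 42 mm high, standing on the selector's deck in its front left corner; bystander. Origin at the centre of its underside
- bottle_blue: large clear lab bottle, 86 mm wide, 181 mm high, left of the selector; bystander. Origin at the centre of its underside
- amber_bottle: amber glass bottle, 52 mm wide, 105 mm high, right of the selector; bystander. Origin at the centre of its underside
- timer: bench timer lying flat, 56 x 62 x 16 mm; bystander. Origin at the centre of its underside
- binder_clip: binder clip, 32 x 23 x 35 mm; bystander. Origin at the centre of its underside
- calculator: pocket calculator lying flat, 70 x 118 x 14 mm; bystander. Origin at the centre of its underside
- usb_stick: memory stick lying flat, 18 x 54 x 8 mm; bystander. Origin at the centre of its underside

How it is judged:
On the way, in this order (a step that is already met when the one before it is completed fails the run):
1. the pointer points at the tall fitting (y of tall_fitting in the frame of dial_axis between -0.01 and 0.01 m and x of tall_fitting in the frame of dial_axis above 0.05 m and velocity of joint dial between -0.05 and 0.05 rad/s), for 0.2 s.
2. the enter button is pressed fully down (y of tall_fitting in the frame of dial_axis between -0.01 and 0.01 m and x of tall_fitting in the frame of dial_axis above 0.05 m and value of joint enter_button above 0.0045 m), for 0.05 s.
At the end, for the whole second after the job is handed in: the tall fitting lies within 10 mm (about 6 degrees) of the line along which the pointer points, the button has been pressed (4.5 mm or more) with the dial so set and is up again, and no bystander is more than 15 mm from where it stood (y of tall_fitting in the frame of dial_axis between -0.01 and 0.01 m and x of tall_fitting in the frame of dial_axis above 0.05 m and value of joint enter_button below 0.0015 m and distance of each of septa_pot, bottle_blue, amber_bottle, timer, binder_clip, calculator, usb_stick from where it was at the start of the episode below 0.015 m); the robot touches nothing.
It fails at once if the button is pressed while the pointer does not point at the tall fitting (value of joint enter_button above 0.003 m and not (y of tall_fitting in the frame of dial_axis between -0.01 and 0.01 m and x of tall_fitting in the frame of dial_axis above 0.05 m)).
It fails at once if the tab is pinched: the fingers press on both its cheeks at once (contact force between the fingers and dial_c4 above 2 N and contact force between the fingers and dial_c5 above 2 N).
It fails at once if a bystander is moved or lifted by more than 15 mm (distance of any of septa_pot, bottle_blue, amber_bottle, timer, binder_clip, calculator, usb_stick from where it was at the start of the episode above 0.015 m).
It also fails if it takes over 51 s, if anything falls off the work surface, if the arm or the gripper's body presses on something with over 40 N, if the wrist force passes 120 N, or if a joint passes its speed limit or range.

## Working session

There is one attempt and no reset: what is moved stays moved. The work goes in short steps, Python scripts to look and compute and a tool call to move; the robot and the scene stay as the last step left them, time stands still between calls to the robot, and variables do not carry over. Pictures are saved under pics/ and viewed, and the job is handed in when it is done.

Besides the shell and the picture viewer there is one more tool, called after "Call:" in YAML: its name, and indented under it one key for each argument. move_arm: Moves the arm, as the interface text tells. Its arguments: {"type":"object","properties":{"steps":{"type":"array"},"gripper":{"type":"number"}},"required":["steps"]}

```bash
mkdir -p pics; ls; python3 - <<'E'
from rig import arm
import cv2
print(arm.state(), arm.grip_point_offset)
for n in ["scene","side","wrist"]:
    p,d=arm.capture(n); cv2.imwrite(f"pics/{n}0.png",p[:,:,::-1])
    m=arm.camera_model(n);print(n,m)
    for t in ["tall_fitting","tab_push_point","enter_button_top","septa_pot","dial_axis"]:
        r=arm.spot_in(n,t); print(n,t,[(x['conf'],x['at']) for x in r[:3]])
E
```

```text
pics
{'time_s': 0.0, 'qpos': array([-0.10260014,  0.43522544,  0.02494738,  1.57405854, -0.01158154,
        1.13400041, -0.07510909]), 'dq': array([-9.17795181e-04, -1.44210430e-04, -1.54460867e-03, -4.78761195e-04,
       -6.10923930e-05, -3.36964473e-05, -1.15396718e-03]), 'joint_torque': array([ 8.97134169e-05, -6.70461059e+01,  1.02531374e+00, -3.16203833e+01,
        1.55155628e-02,  1.25530543e-02, -1.11555586e-06]), 'eef_pos': array([ 6.24513980e-01, -4.62514642e-05,  2.30539062e-01]), 'tcp_rot': array([ 7.07123299e-01,  7.07089840e-01, -5.96396969e-04, -4.92666099e-04]), 'contact_force': array([ 0.73663734, -0.38692235,  0.27700398]), 'ft_torque': array([-0.00658853,  0.01414597, -0.02187195]), 'finger_gap': 1.003030999865571} 0.0187
scene {'vfov': 45.228603761047225, 'cx': 278.0721227298505, 'cy': 209.98250498890377, 'distortion': array([-0.07588604,  0.        ,  0.        ,  0.        ,  0.        ]), 'world_to_cam': array([[-0.74780264, -0.66382693,  0.01118125,  0.46001874],
       [ 0.52783104, -0.58421871,  0.61650863, -0.30664643],
       [-0.40272274,  0.46692859,  
[... 1162 characters left out ...]
ay([-0.06222105,  0.        ,  0.        ,  0.        ,  0.        ]), 'world_to_cam': array([[ 9.99999885e-01, -9.35000883e-05, -4.71012432e-04,
        -6.24980222e-01],
       [-4.46754719e-05,  9.58492142e-01, -2.85118943e-01,
         3.79264030e-02],
       [ 4.78120361e-04,  2.85118931e-01,  9.58492027e-01,
        -3.79131858e-01],
       [ 0.00000000e+00,  0.00000000e+00,  0.00000000e+00,
         1.00000000e+00]])}
wrist tall_fitting [(0.82, [0.5417, -0.1296, 0.0661])]
wrist tab_push_point [(0.55, [0.5585, -0.0175, 0.037])]
wrist enter_button_top [(0.77, [0.4707, -0.0573, 0.0578])]
wrist septa_pot [(0.76, [0.4588, 0.023, 0.0802])]
wrist dial_axis [(0.89, [0.5515, -0.0286, 0.0521])]
```

View pics/scene0.png

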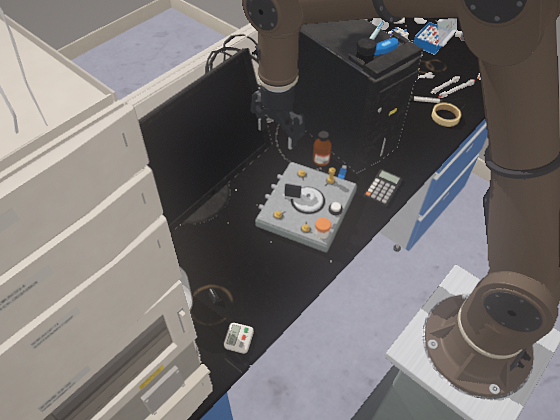

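View pics/side0.png

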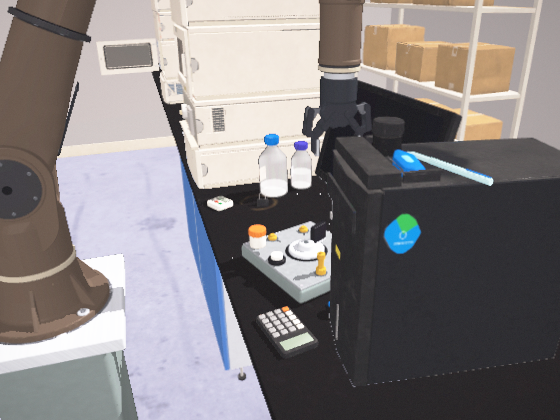

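View pics/wrist0.png

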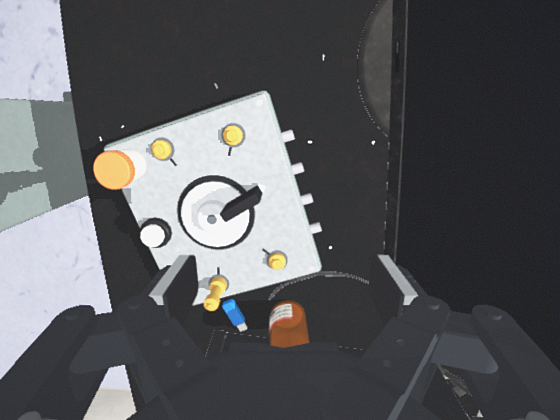

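The wrist view shows the tall fitting with its foot at about (219,284), front right. The plugs are at (162,149), (233,135) and (277,260), the boss top at (211,219), the button at (153,232), and the tab points to the upper right. I'll fit the selector pose to these points.

```bash
cat > h.py <<'E'
import numpy as np, cv2
from rig import arm
def ray(n,px,z,m=None):
    m=m or arm.camera_model(n); f=210/np.tan(np.radians(m['vfov']/2))
    K=np.array([[f,0,m['cx']],[0,f,m['cy']],[0,0,1.]])
    u=cv2.undistortPoints(np.array([[px]],float),K,m['distortion'])[0,0]
    W=m['world_to_cam'];R=W[:3,:3];c=-R.T@W[:3,3]
    d=R.T@np.array([u[0],-u[1],-1]); s=(z-c[2])/d[2]; return c+s*d
def proj(n,P):
    m=arm.camera_model(n); f=210/np.tan(np.radians(m['vfov']/2))
    W=m['world_to_cam'];p=W[:3,:3]@np.array(P)+W[:3,3];p=np.array([p[0],-p[1],-p[2]])
    K=np.array([[f,0,m['cx']],[0,f,m['cy']],[0,0,1.]])
    return cv2.projectPoints(p.reshape(1,1,3),np.zeros(3),np.zeros(3),K,m['distortion'])[0].ravel()
E
python3 - <<'E'
from h import *
im=cv2.imread('pics/wrist0.png')
c=im[80:310,90:330]; cv2.imwrite('pics/wz.png',cv2.resize(c,None,fx=2.5,fy=2.5,interpolation=cv2.INTER_CUBIC))
from scipy.optimize import least_squares
pp=lambda a:np.array([95*np.cos(a),95*np.sin(a)])/1e3
obs=[((162,149),.052,pp(1.9)),((233,135),.052,pp(1.0)),((277,260),.052,pp(-1.0)),((211,219),.061,np.zeros(2)),((153,232),.058,np.array([-.078,0]))]
W=np.array([ray('wrist',o[0],o[1])[:2] for o in obs]);print(W)
M=np.array([o[2] for o in obs])
def f(p):
    c,s=np.cos(p[2]),np.sin(p[2]);return (M@np.array([[c,s],[-s,c]])+p[:2]-W).ravel()
r=least_squares(f,[.55,-.03,.2]);print(r.x,r.fun.reshape(-1,2)*1e3)
y=r.x[2];p=r.x
def q(a,rad):return p[:2]+rad*np.array([np.cos(y+a),np.sin(y+a)])
print('fit foot',q(-1.9,.095),proj('wrist',[*q(-1.9,.095),.09]),proj('wrist',[*q(-1.9,.095),.04]))
for px in [(260,190),(257,196)]:
    t=ray('wrist',px,.089)[:2]; print(t,np.linalg.norm(t-p[:2]),np.arctan2(*(t-p[:2])[::-1])-y)
for n in ["amber_bottle","septa_pot","usb_stick","binder_clip"]:
    for c in["wrist"]:print(n,[(x['conf'],x['at']) for x in arm.spot_in(c,n)[:2]])
E
```

```text
[[ 0.49273522  0.04010162]
 [ 0.57144666  0.0544122 ]
 [ 0.61767473 -0.0931149 ]
 [ 0.54369315 -0.03753229]
 [ 0.47338364 -0.05477365]]
[ 0.54615808 -0.0350379   0.29412724] [[-2.03270523  1.99464236]
 [ 0.66095672  1.93711378]
 [ 0.78269362 -3.54933682]
 [ 2.46493939  2.49439535]
 [-1.87588449 -2.87681466]]
fit foot [ 0.54282651 -0.12997946] [210.43898242 304.55595637] [219.42057428 281.26267747]
[0.60209935 0.00280408] 0.06753843243660072 0.30062411967822844
[ 0.59895975 -0.00336303] 0.0615736429681633 0.24620689277539543
amber_bottle [(0.93, [0.6283, -0.1881, 0.052])]
septa_pot [(0.76, [0.4588, 0.023, 0.0802])]
usb_stick [(0.74, [0.549, -0.2038, 0.0074])]
binder_clip []
```

View pics/wz.png

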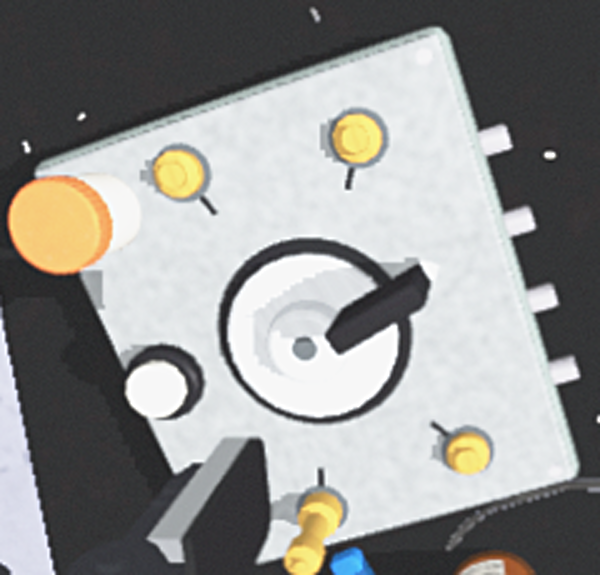

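Call:
move_arm:
  steps:
    - [[-0.5,0.3,-1,0],[-1.2,0.6,-2,0],[-2.0,0.9,-3,0],[-2.0,0.9,-4,0],[-2.0,0.9,-4.4,0],[-2.0,0.9,-4.4,0],[-2.0,0.9,-4.4,0],[-2.0,0.9,-4.4,0],[-2.0,0.9,-4.4,0],[-2.0,0.9,-4.4,0]]
  gripper: 1

```text
time_s: 1.93
eef_pos: [0.5761, 0.0223, 0.1225]
tcp_rot: [0.707, 0.707, 0.001, 0.001]
contact_force: [0.4, 0.3, -0.1]
finger_gap: 0.002
```

```bash
python3 - <<'E'
from h import *
for n in ["wrist","scene"]:
    p,d=arm.capture(n);cv2.imwrite(f"pics/{n}1.png",p[:,:,::-1])
s=arm.state();print(s['time_s'],s['eef_pos'],s['finger_gap'])
E
```

```text
2.0333 [0.57560747 0.02243128 0.12207934] 0.002968599929951198
```

View pics/wrist1.png

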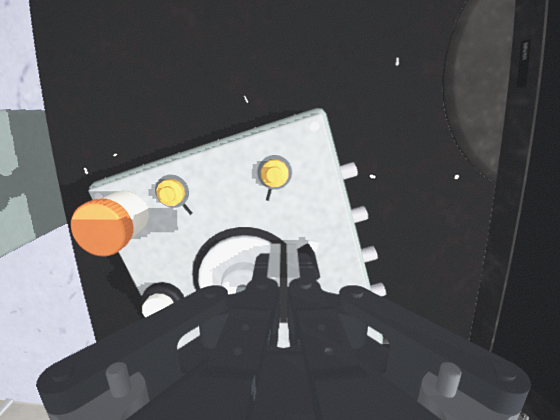

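Fingers are shut over the deck, with the tab hidden just behind them. Working out the arc next.

```bash
python3 - <<'E'
from h import *
c=np.array([.546,-.036]);r=.046;P0=np.array([.576,.0225])
for a in range(40,-91,-5):
    f=np.radians(a);d=.006+.0145*abs(np.sin(f))+.011*abs(np.cos(f))
    p=c+r*np.array([np.cos(f),np.sin(f)])+d*np.array([-np.sin(f),np.cos(f)])
    print(a,np.round((p-P0)/.025,2),p.round(4))
E
```

```text
40 [-0.4  -0.43] [0.566  0.0118]
35 [-0.23 -0.52] [0.5703 0.0095]
30 [-0.06 -0.63] [0.5744 0.0067]
25 [ 0.09 -0.76] [0.5784 0.0035]
20 [ 0.24 -0.91] [ 5.819e-01 -3.000e-04]
15 [ 0.37 -1.08] [ 0.5852 -0.0044]
10 [ 0.48 -1.26] [ 0.5879 -0.009 ]
5 [ 0.57 -1.45] [ 0.5902 -0.0138]
0 [ 0.64 -1.66] [ 0.592 -0.019]
-5 [ 0.7  -1.77] [ 0.5934 -0.0219]
-10 [ 0.75 -1.9 ] [ 0.5947 -0.0249]
-15 [ 0.79 -2.03] [ 0.5957 -0.0282]
-20 [ 0.82 -2.17] [ 0.5965 -0.0317]
-25 [ 0.84 -2.32] [ 0.597  -0.0354]
-30 [ 0.85 -2.47] [ 0.5972 -0.0393]
-35 [ 0.84 -2.63] [ 0.5971 -0.0433]
-40 [ 0.82 -2.8 ] [ 0.5965 -0.0474]
-45 [ 0.78 -2.96] [ 0.5955 -0.0515]
-50 [ 0.72 -3.13] [ 0.5941 -0.0557]
-55 [ 0.65 -3.29] [ 0.5922 -0.0598]
-60 [ 0.55 -3.45] [ 0.5898 -0.0638]
-65 [ 0.44 -3.61] [ 0.587  -0.0676]
-70 [ 0.31 -3.75] [ 0.5837 -0.0712]
-75 [ 0.16 -3.88] [ 0.58   -0.0745]
-80 [-0.01 -4.  ] [ 0.5758 -0.0774]
-85 [-0.19 -4.1 ] [ 0.5713 -0.08  ]
-90 [-0.38 -4.18] [ 0.5665 -0.082 ]
```

Call:
move_arm:
  steps:
    - [[0,0,-1,0],[0,0,-2,0],[0,0,-2.4,0],[0,0,-2.4,0],[0,0,-2.4,0]]
  gripper: 1

```text
time_s: 2.45
eef_pos: [0.575, 0.0225, 0.0615]
tcp_rot: [0.707, 0.707, -0.0, -0.0]
contact_force: [0.9, -0.2, 0.2]
finger_gap: -0.001
```

Sweep down to about -55° world first, with waypoints spaced under the step limit.

Call:
move_arm:
  steps:
    - [[-0.05,-0.4,0,0],[-0.05,-0.63,0,0],[0.1,-0.76,0,0],[0.24,-0.9,0,0],[0.37,-1.08,0,0],[0.48,-1.26,0,0],[0.57,-1.45,0,0],[0.64,-1.66,0,0],[0.7,-1.8,0,0],[0.75,-1.95,0,0],[0.8,-2.1,0,0],[0.82,-2.25,0,0],[0.84,-2.4,0,0],[0.84,-2.6,0,0],[0.82,-2.8,0,0],[0.78,-2.96,0,0],[0.72,-3.13,0,0],[0.65,-3.29,0,0],[0.65,-3.29,0,0]]
  gripper: 1

```text
time_s: 4.03
eef_pos: [0.5922, -0.0594, 0.0621]
tcp_rot: [0.707, 0.707, 0.001, 0.0]
contact_force: [1.1, 3.0, 0.7]
finger_gap: 0.0
```

```bash
python3 - <<'E'
from h import *
for n in ["wrist","scene","side"]:
    p,d=arm.capture(n);cv2.imwrite(f"pics/{n}2.png",p[:,:,::-1])
    if n!="wrist":
        u,v=proj(n,[.546,-.036,.06]).astype(int);c=p[max(0,v-80):v+80,max(0,u-100):u+100,::-1]
        cv2.imwrite(f"pics/{n}2z.png",cv2.resize(c,None,fx=3.5,fy=3.5,interpolation=cv2.INTER_CUBIC))
s=arm.state();print(s['time_s'],s['eef_pos'])
E
```

```text
4.1833 [ 0.59218609 -0.05944466  0.06193321]
```

View pics/wrist2.png

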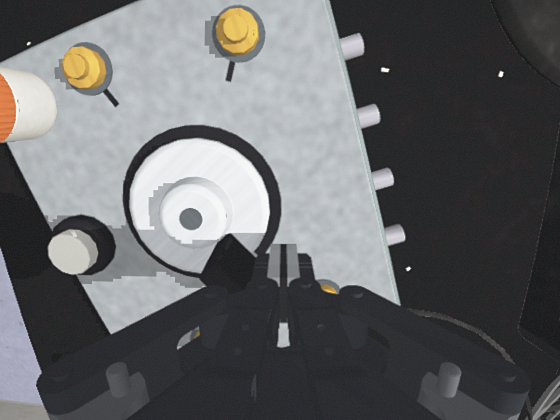

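View pics/scene2z.png

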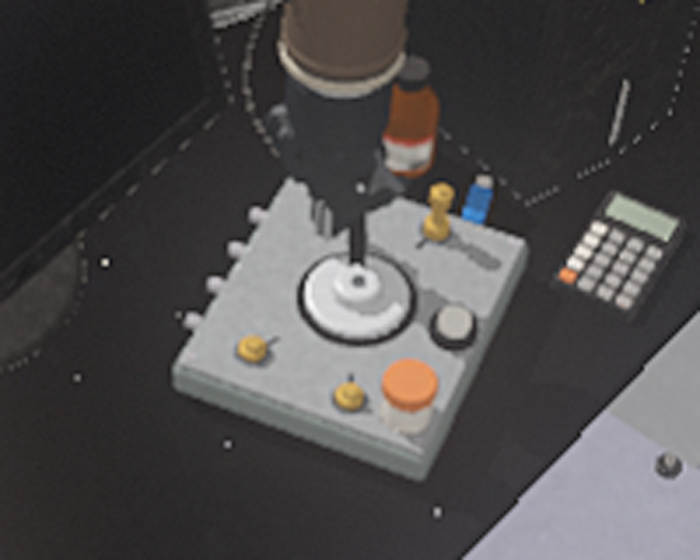

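View pics/side2z.png

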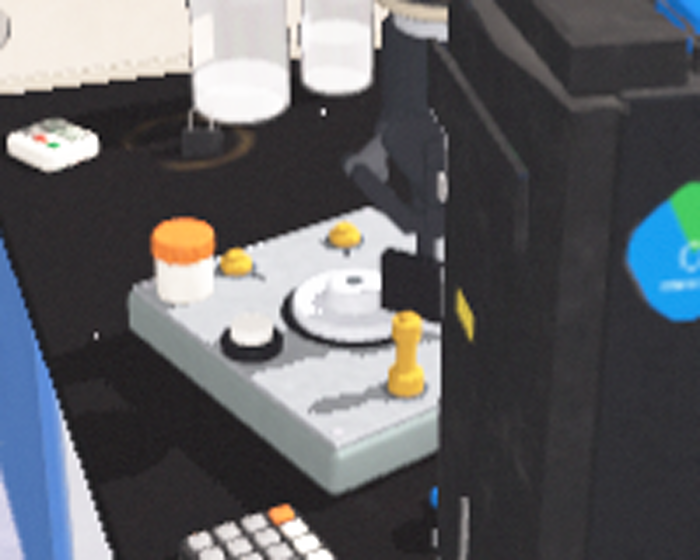

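```bash
python3 - <<'E'
from h import *
for px,z in [((190,218),.061),((238,31),.052),((84,66),.052),((72,252),.058),((195,208),.061)]: print(px,ray('wrist',px,z).round(4))
for n in ['scene','side']:
    p,d=arm.capture(n);m=arm.camera_model(n);f=210/np.tan(np.radians(m['vfov']/2));W=m['world_to_cam']
    v,u=np.mgrid[:420,:560]
    C=np.stack([(u-m['cx'])/f*d,-(v-m['cy'])/f*d,-d],-1)
    P=(C-W[:3,3])@W[:3,:3]
    k=(d>0)&(P[...,2]>.15)&(P[...,2]<.35)&(P[...,0]>.4)&(P[...,0]<.72)&(P[...,1]<-.13)&(P[...,1]>-.5)
    Q=P[k];print(n,len(Q))
    for x in np.arange(.4,.72,.04):
        q=Q[(Q[:,0]>x)&(Q[:,0]<x+.04)]
        if len(q):print(round(x,2),len(q),np.percentile(q[:,1],[50,95,100]).round(3))
E
```

```text
(190, 218) [ 0.544  -0.0373  0.061 ]
(238, 31) [0.5711 0.0522 0.052 ]
(84, 66) [0.494  0.0386 0.052 ]
(72, 252) [ 0.4729 -0.0588  0.058 ]
(195, 208) [ 0.5471 -0.0319  0.061 ]
scene 4860
0.44 6 [-0.378 -0.369 -0.368]
0.48 2526 [-0.302 -0.237 -0.227]
0.52 855 [-0.235 -0.231 -0.227]
0.56 695 [-0.241 -0.236 -0.233]
0.6 495 [-0.247 -0.243 -0.24 ]
0.64 283 [-0.253 -0.249 -0.244]
side 27513
0.48 7020 [-0.382 -0.261 -0.233]
0.52 3917 [-0.412 -0.407 -0.23 ]
0.56 3858 [-0.418 -0.325 -0.248]
0.6 4408 [-0.423 -0.339 -0.249]
0.64 4087 [-0.43  -0.296 -0.252]
0.68 4223 [-0.436 -0.305 -0.257]
```

Call:
move_arm:
  steps:
    - [[-0.1,-0.16,0,0],[-0.2,-0.32,0,0],[-0.34,-0.46,0,0],[-0.49,-0.59,0,0],[-0.58,-0.66,0,0],[-0.66,-0.71,0,0],[-0.66,-0.71,0,0]]
  gripper: 1

```text
time_s: 4.87
eef_pos: [0.5753, -0.0777, 0.0616]
tcp_rot: [0.707, 0.707, 0.0, 0.001]
contact_force: [1.9, 3.0, 1.5]
finger_gap: 0.005
```

```bash
cat > look.py <<'E'
from h import *
import sys
k=sys.argv[1]
for n in ["wrist","scene","side"]:
    p,d=arm.capture(n);cv2.imwrite(f"pics/{n}{k}.png",p[:,:,::-1])
    if n!="wrist":
        u,v=proj(n,[.546,-.07,.06]).astype(int);c=p[max(0,v-50):v+50,max(0,u-65):u+65,::-1]
        cv2.imwrite(f"pics/{n}{k}z.png",cv2.resize(c,None,fx=5.5,fy=5.5,interpolation=cv2.INTER_CUBIC))
s=arm.state();print(s['time_s'],s['eef_pos'])
E
python3 look.py 3
```

```text
5.0167 [ 0.57529213 -0.07765512  0.06155667]
```

View pics/wrist3.png

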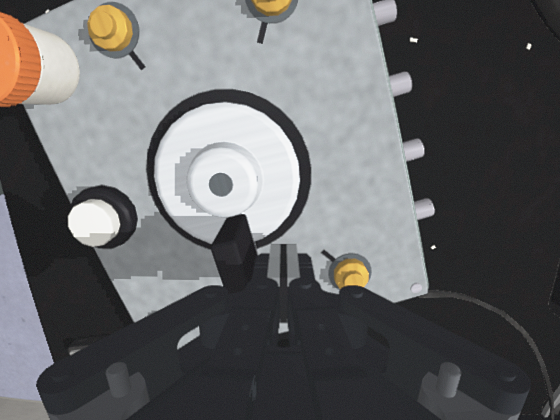

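View pics/scene3z.png

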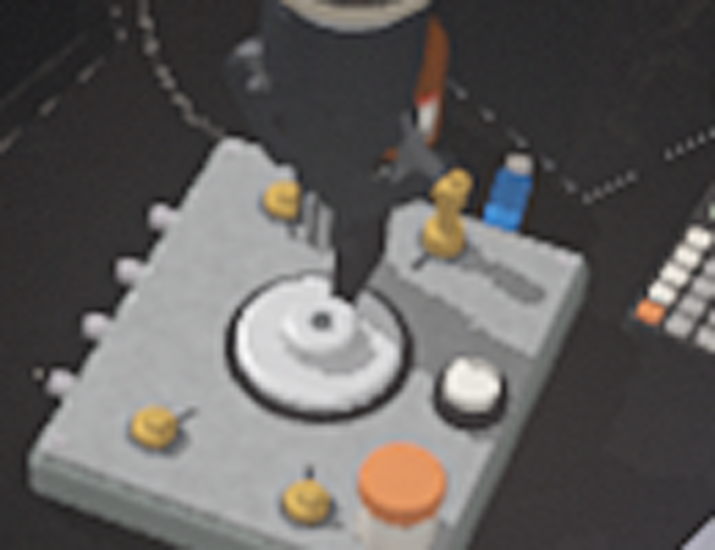

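View pics/side3z.png

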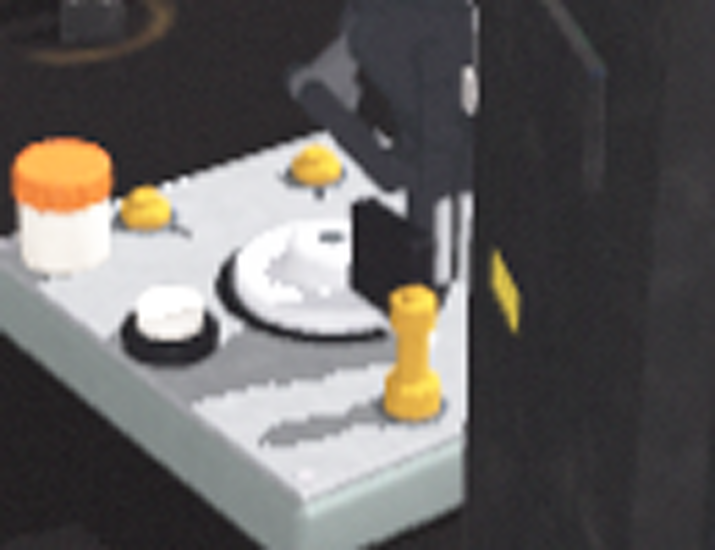

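```bash
cat > ov.py <<'E'
from h import *
import sys
k=sys.argv[1]; c=np.array([.546,-.036])
def box(a,im,n,col,dx=0,dy=0):
    f=np.radians(a);e=np.array([np.cos(f),np.sin(f)]);q=np.array([-e[1],e[0]])
    for z in (.089,.052):
        P=[proj(n,[*(c+[dx,dy]+r*e+s*q),z]) for r,s in((.02,.006),(.064,.006),(.064,-.006),(.02,-.006))]
        cv2.polylines(im,[(np.array(P)*3).round().astype(int)],True,col,1)
for n in ['wrist']:
    im=cv2.resize(cv2.imread(f'pics/{n}{k}.png'),None,fx=3,fy=3,interpolation=cv2.INTER_CUBIC)
    for a,col in zip(map(float,sys.argv[2:]),[(0,0,255),(0,255,0),(255,0,0)]): box(a,im,n,col)
    for i in range(72):
        t=i*np.pi/36;u=proj(n,[*(c+.04*np.array([np.cos(t),np.sin(t)])),.049])*3
        cv2.circle(im,tuple(u.astype(int)),2,(255,0,255),-1)
    u,v=(proj(n,[*c,.061])).astype(int)*3; 
    im=im[max(0,v-250):v+300,max(0,u-380):u+380]
    im=np.clip(im.astype(float)*1.6+10,0,255).astype(np.uint8)
    cv2.imwrite(f'pics/ov{k}.png',im)
E
python3 ov.py 3 -72 -80
```

```text
(no output)
```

View pics/ov3.png

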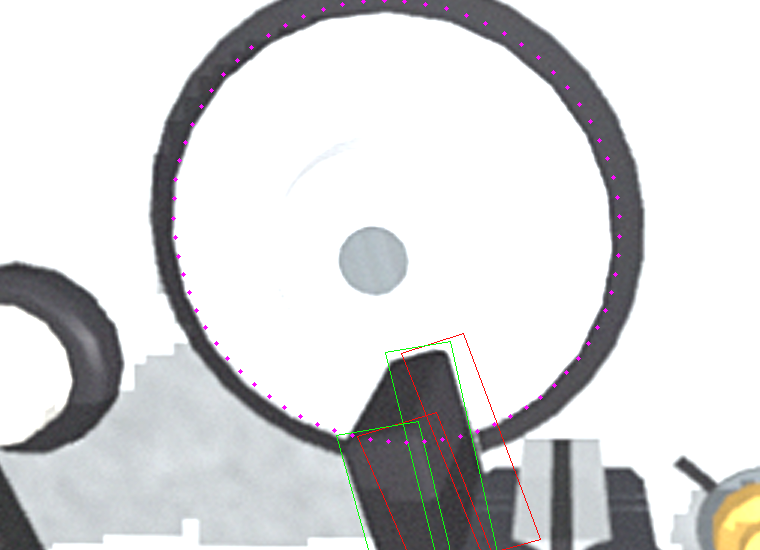

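Call:
move_arm:
  steps:
    - [[-0.09,-0.05,0,0],[-0.18,-0.1,0,0],[-0.27,-0.14,0,0],[-0.37,-0.18,0,0],[-0.4,-0.18,0,0],[-0.4,-0.18,0,0]]
  gripper: 1

```text
time_s: 5.52
eef_pos: [0.5651, -0.0822, 0.0615]
tcp_rot: [0.707, 0.707, 0.0, 0.0]
contact_force: [3.1, 2.5, 0.5]
finger_gap: 0.002
```

```bash
sed -i 's/c=np.array(.*/c=np.array([.5455,-.0375])/' ov.py; python3 look.py 4; python3 ov.py 4 -88 -92
```

```text
5.6667 [ 0.56504245 -0.08216923  0.06143756]
```

View pics/ov4.png

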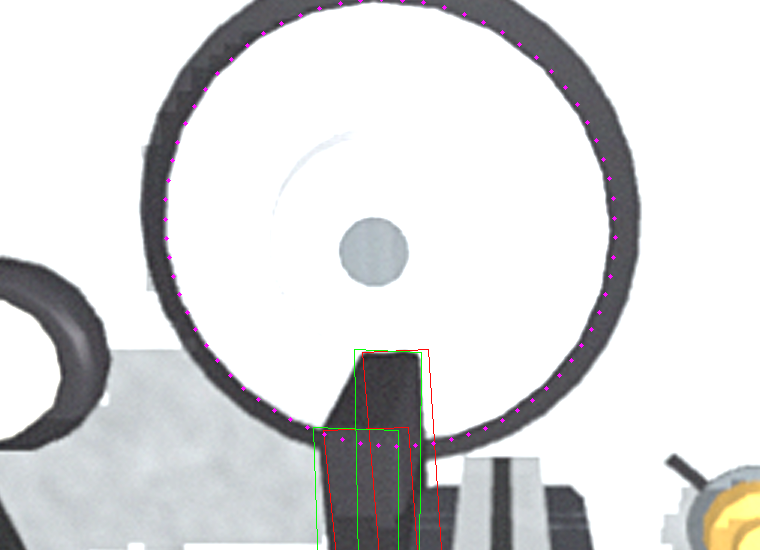

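View pics/scene4z.png

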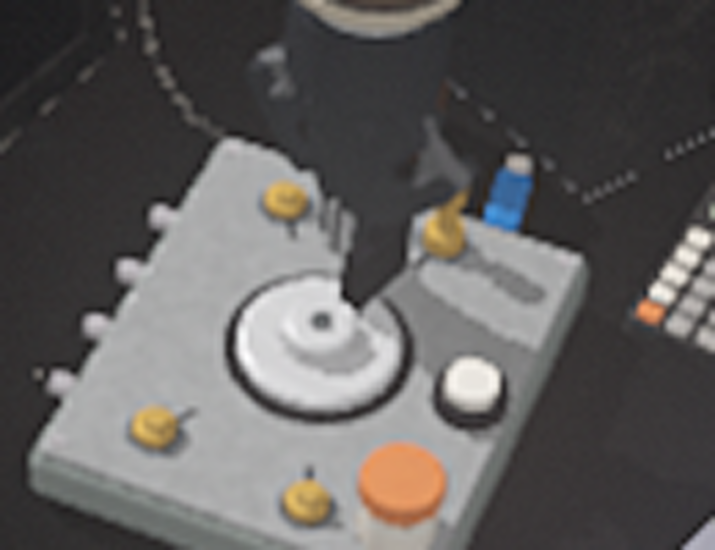

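View pics/side4z.png

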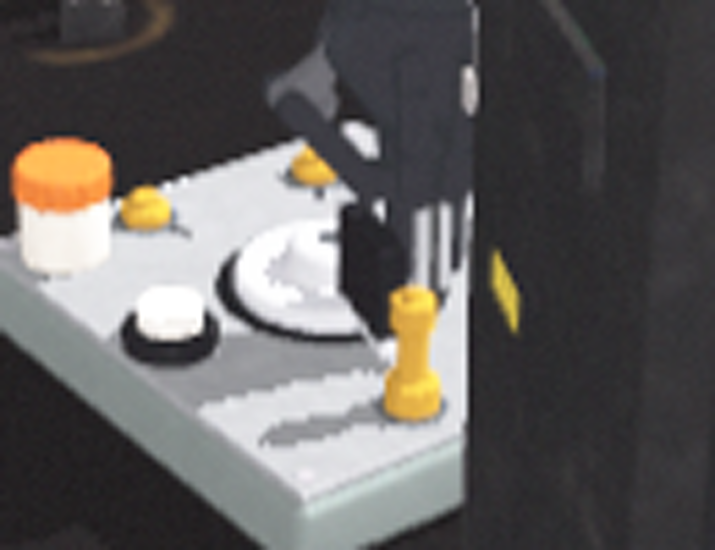

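Call:
move_arm:
  steps:
    - [[0.4,0.05,0,0],[0.6,0.1,0.3,0],[0.8,0.3,1.3,0],[1.3,1.0,2.6,0],[2,2,3.9,0],[2.6,3,5.2,0],[3.2,4,6.2,0],[3.4,4.5,6.7,0],[3.4,4.5,6.7,0],[3.4,4.5,6.7,0]]
  gripper: 1

```text
time_s: 6.5
eef_pos: [0.6501, 0.0313, 0.2295]
tcp_rot: [0.707, 0.708, 0.0, 0.0]
contact_force: [0.1, -0.5, -0.4]
finger_gap: 0.001
```

```bash
python3 look.py 5; python3 - <<'E'
import cv2
im=cv2.imread('pics/wrist5.png')
cv2.imwrite('pics/w5z.png',cv2.resize(im[130:400,60:320],None,fx=2.2,fy=2.2,interpolation=cv2.INTER_CUBIC))
E
```

```text
6.65 [0.64872271 0.0286054  0.22756721]
```

View pics/wrist5.png

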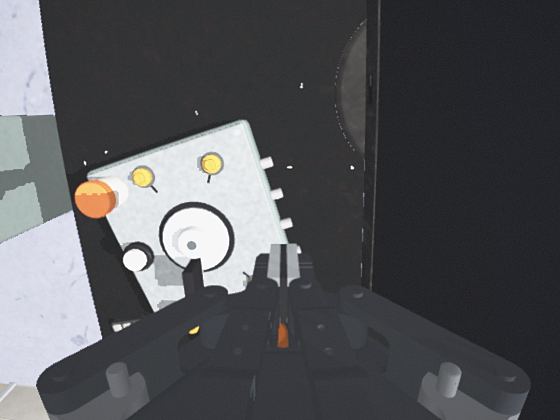

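View pics/scene5z.png

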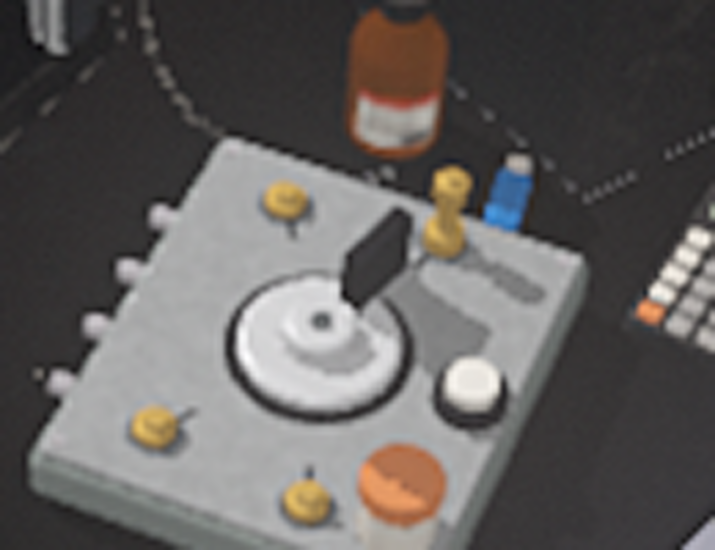

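View pics/w5z.png

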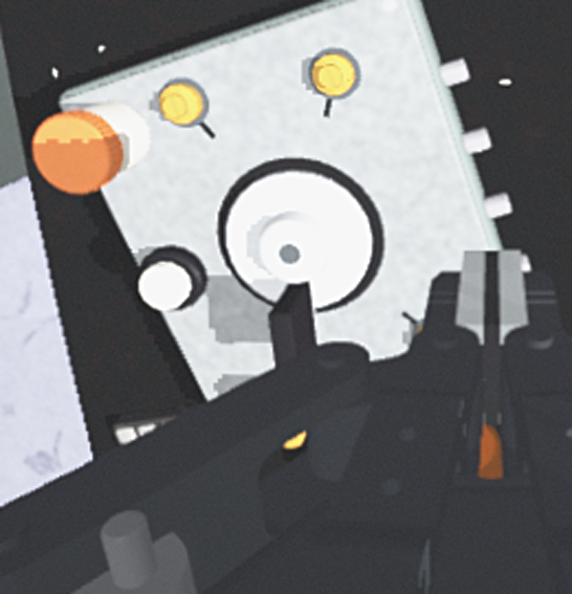

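Call:
move_arm:
  steps:
    - [[0,-1.4,0,0],[0,-2.8,0,0],[0,-4,0,0],[0,-4,0,0],[0,-4,0,0],[0,-4,0,0]]
  gripper: 1

```text
time_s: 7.15
eef_pos: [0.649, -0.0701, 0.228]
tcp_rot: [0.708, 0.707, -0.0, -0.001]
contact_force: [0.8, 0.5, 0.4]
finger_gap: -0.001
```

```bash
python3 look.py 6; python3 - <<'E'
import cv2
im=cv2.imread('pics/wrist6.png')
cv2.imwrite('pics/w6z.png',cv2.resize(im[80:290,80:290],None,fx=2.8,fy=2.8,interpolation=cv2.INTER_CUBIC))
E
```

```text
7.3 [ 0.64954372 -0.06811988  0.22846628]
```

View pics/w6z.png

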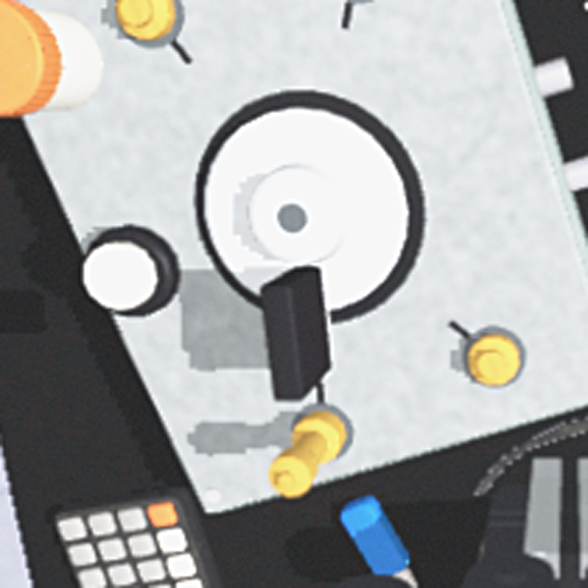

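```bash
python3 - <<'E'
from h import *
g=lambda x,y:(x/2.8+80,y/2.8+80)
w=[]
for nm,p,z in [('ring',(310.5,206),.041),('boss',(291.5,219),.061),('foot',(323,434),.041),('btn',(120,277),.058),('plug-1',(494,360),.041)]:
    r=ray('wrist',g(*p),z);w.append(r);print(nm,r.round(4))
c=w[0][:2];v=w[2][:2]-c;print(np.linalg.norm(v),np.degrees(np.arctan2(v[1],v[0])));v=w[4][:2]-c;print(np.linalg.norm(v),np.degrees(np.arctan2(v[1],v[0])))
im=cv2.resize(cv2.imread('pics/wrist6.png')[80:290,80:290],None,fx=3.5,fy=3.5,interpolation=cv2.INTER_CUBIC)
im=np.clip(im*1.3+20.,0,255).astype(np.uint8)
for a,col in((-88,(0,0,255)),(-91,(0,255,0)),(-94,(255,0,0))):
    f=np.radians(a);e=np.array([np.cos(f),np.sin(f)]);q=np.array([-e[1],e[0]])
    for z in (.089,.049):
        P=[(proj('wrist',[*(c+r*e+s*q),z])-80)*3.5 for r,s in((.02,.006),(.064,.006),(.064,-.006),(.02,-.006))]
        cv2.polylines(im,[np.array(P).round().astype(int)],True,col,1)
cv2.imwrite('pics/ov6.png',im[250:600,200:600].repeat(1,0)) ; cv2.imwrite('pics/ov6.png',cv2.resize(im[260:560,250:560],None,fx=1.9,fy=1.9))
E
```

```text
ring [ 0.5461 -0.0342  0.041 ]
boss [ 0.5447 -0.0368  0.061 ]
foot [ 0.5431 -0.1323  0.041 ]
btn [ 0.4729 -0.0595  0.058 ]
plug-1 [ 0.6182 -0.0986  0.041 ]
0.09808511324098057 -91.75854969518461
0.09660833403103201 -41.73355434841561
```

View pics/ov6.png

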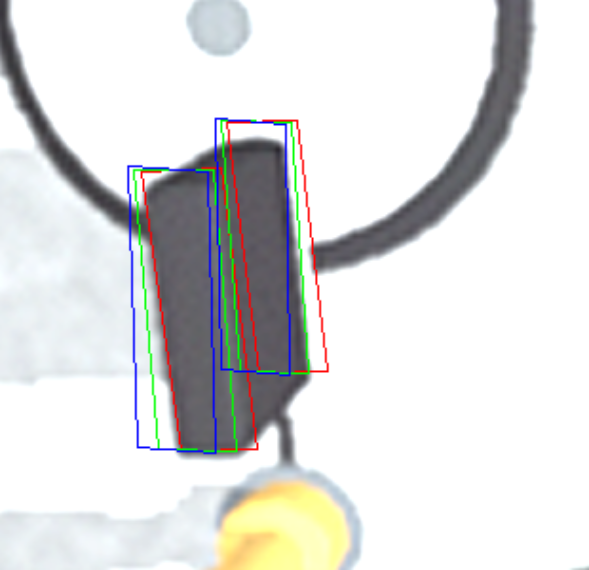

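The tab now points to about -89° world and the fitting is at about -91.8°. That is inside tolerance, but I'll nudge it about 2.5° further for margin.

Call:
move_arm:
  steps:
    - [[-1.0,-0.3,-1.2,0],[-2.0,-0.5,-2.5,0],[-2.3,-0.5,-3.8,0],[-2.3,-0.5,-5.2,0],[-2.3,-0.5,-6.4,0],[-2.3,-0.5,-6.7,0],[-2.6,-0.5,-6.7,0],[-2.9,-0.5,-6.7,0],[-3.2,-0.5,-6.7,0],[-3.4,-0.5,-6.7,0],[-3.5,-0.5,-6.7,0],[-3.5,-0.5,-6.7,0],[-3.5,-0.5,-6.7,0]]
  gripper: 1

```text
time_s: 8.38
eef_pos: [0.5633, -0.0821, 0.0625]
tcp_rot: [0.707, 0.707, 0.001, 0.001]
contact_force: [3.0, -0.7, 1.8]
finger_gap: -0.005
```

Call:
move_arm:
  steps:
    - [[0.6,0,0,0],[1.0,0,0.3,0],[1.2,0.1,1.5,0],[1.2,0.2,2.9,0],[2.0,0.4,4.3,0],[3.0,0.5,5.7,0],[3.5,0.5,6.7,0],[3.5,0.5,6.7,0],[3.5,0.5,6.7,0],[3.5,0.5,6.7,0],[3.5,0.5,6.7,0]]
  gripper: 1

```text
time_s: 9.3
eef_pos: [0.6483, -0.0696, 0.2273]
tcp_rot: [0.707, 0.707, -0.001, -0.001]
contact_force: [-0.4, -0.4, -0.6]
finger_gap: -0.0
```

```bash
python3 look.py 7; cat > ov7.py <<'E'
from h import *
import sys
k=sys.argv[1];c=np.array([.546,-.0355])
im=cv2.resize(cv2.imread(f'pics/wrist{k}.png')[80:290,80:290],None,fx=3.5,fy=3.5,interpolation=cv2.INTER_CUBIC)
im=np.clip(im*1.3+20.,0,255).astype(np.uint8)
for a,col in((-89,(0,0,255)),(-92,(0,255,0)),(-95,(255,0,0))):
    f=np.radians(a);e=np.array([np.cos(f),np.sin(f)]);q=np.array([-e[1],e[0]])
    for z in (.089,.049):
        P=[(proj('wrist',[*(c+r*e+s*q),z])-80)*3.5 for r,s in((.02,.006),(.064,.006),(.064,-.006),(.02,-.006))]
        cv2.polylines(im,[np.array(P).round().astype(int)],True,col,1)
cv2.imwrite(f'pics/ov{k}.png',cv2.resize(im[260:560,250:560],None,fx=1.9,fy=1.9))
E
python3 ov7.py 7
```

```text
9.45 [ 0.64883647 -0.0695879   0.22771438]
```

View pics/ov7.png

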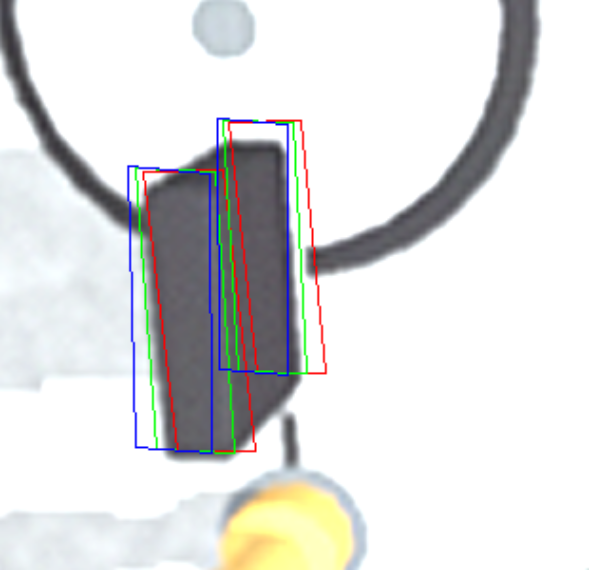

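The tab is at about -91° against a target of -91.8°, so the pointer is aligned. Next I'll go above the button.

Call:
move_arm:
  steps:
    - [[-1.5,0.1,0,0],[-3.0,0.2,0,0],[-4.5,0.3,0,0],[-6,0.4,-0.5,0],[-7.1,0.46,-1.5,0],[-7.1,0.46,-3,0],[-7.1,0.46,-4.5,0],[-7.1,0.46,-5.6,0],[-7.1,0.46,-6.0,0],[-7.1,0.46,-6.0,0],[-7.1,0.46,-6.0,0]]
  gripper: 1

```text
time_s: 10.37
eef_pos: [0.4724, -0.0581, 0.0792]
tcp_rot: [0.707, 0.707, -0.0, -0.0]
contact_force: [0.2, 0.5, 0.0]
finger_gap: -0.003
```

```bash
python3 look.py 8;python3 - <<'E'
from h import *
p=cv2.imread('pics/side8.png');u,v=proj('side',[.475,-.06,.07]).astype(int)
q=cv2.imread('pics/wrist8.png')
a=cv2.resize(p[v-60:v+40,u-60:u+60],None,fx=5,fy=5,interpolation=cv2.INTER_CUBIC)
cv2.imwrite('pics/s8b.png',a)
E
```

```text
10.5167 [ 0.47358827 -0.05811274  0.08038273]
```

View pics/s8b.png

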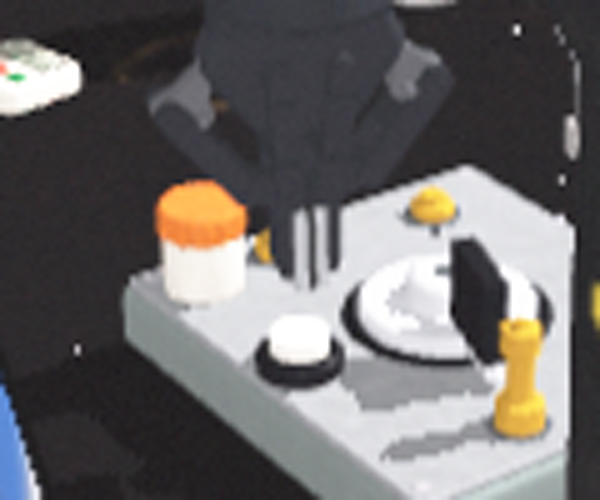

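View pics/wrist8.png

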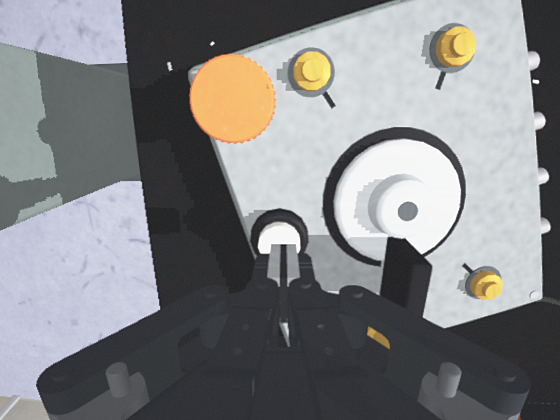

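Call:
move_arm:
  steps:
    - [[-0.08,0,-0.4,0],[-0.08,0,-0.7,0],[-0.08,0,-0.9,0],[-0.08,0,-1.0,0],[-0.08,0,-1.08,0],[-0.08,0,-1.14,0],[-0.08,0,-1.14,0],[-0.08,0,-1.14,0]]
  gripper: 1

```text
time_s: 11.18
eef_pos: [0.4708, -0.0581, 0.0518]
tcp_rot: [0.707, 0.707, 0.0, 0.0]
contact_force: [-4.2, 0.0, 22.4]
finger_gap: -0.002
```

```bash
python3 look.py 9;python3 - <<'E'
from h import *
p=cv2.imread('pics/side9.png');u,v=proj('side',[.475,-.06,.07]).astype(int)
cv2.imwrite('pics/s9b.png',cv2.resize(p[v-60:v+40,u-60:u+60],None,fx=5,fy=5,interpolation=cv2.INTER_CUBIC))
print(arm.state()['contact_force'],arm.state()['eef_pos'])
E
```

```text
11.3333 [ 0.47087485 -0.05800571  0.05180447]
[-5.83464285  0.74347155 22.39694661] [ 0.47087485 -0.05800571  0.05180447]
```

View pics/s9b.png

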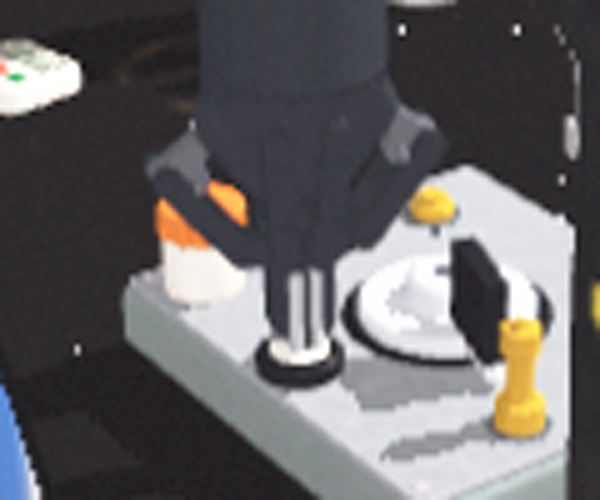

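The tip is at z 0.0518 with 22 N, well over the 5 N needed, so the button is on its stop. Lifting off now.

Call:
move_arm:
  steps:
    - [[0,0,0.3,0],[0,0,0.8,0],[0,0,1.8,0],[0,0,3.2,0],[0,0,4.6,0],[0,0,6,0],[1.5,0,7,0],[3,0,7,0],[4.5,-0.2,7,0],[6,-0.4,7,0],[7.1,-0.46,7.1,0],[7.1,-0.46,7.1,0],[7.1,-0.46,7.1,0],[7.1,-0.46,7.1,0]]
  gripper: 1

```text
time_s: 12.5
eef_pos: [0.6469, -0.0694, 0.2273]
tcp_rot: [0.707, 0.707, -0.001, -0.001]
contact_force: [0.0, -0.5, 0.9]
finger_gap: 0.004
```

```bash
python3 look.py 10; python3 ov7.py 10
```

```text
12.65 [ 0.646763   -0.06946447  0.22812913]
```

View pics/ov10.png

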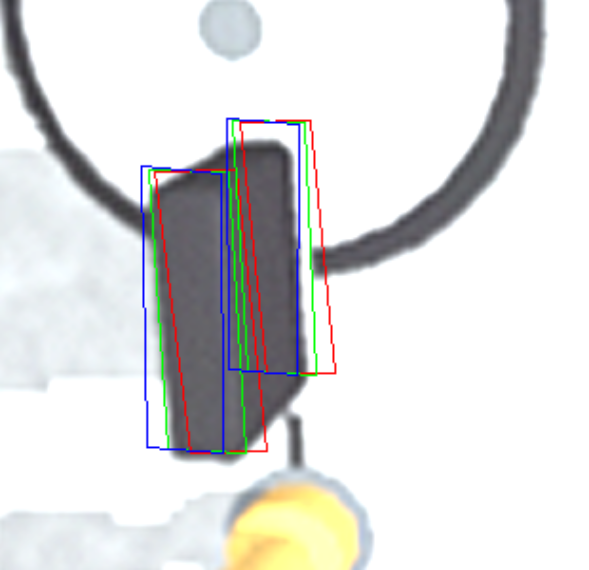

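View pics/wrist10.png

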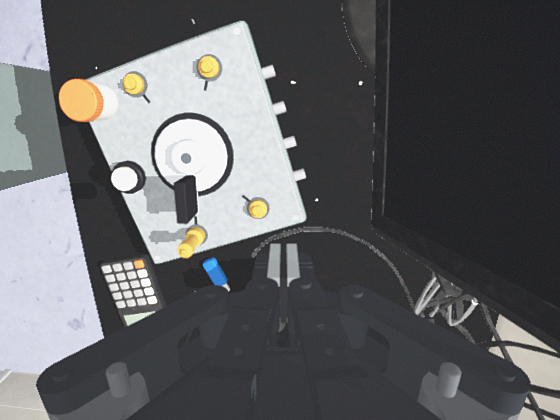

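View pics/side10z.png

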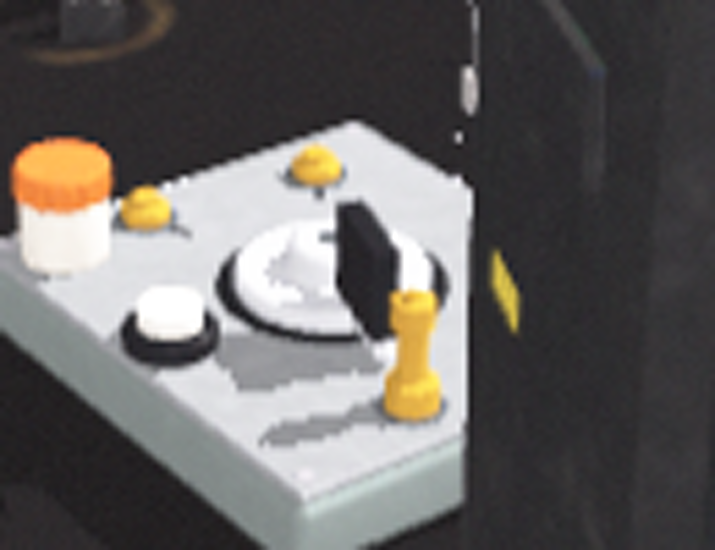

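The button is up, the tab still points at the fitting, and the pot, USB stick and calculator in view look undisturbed.

```bash
python3 -c "
from rig import arm
print(arm.job_done(), arm.state()['time_s'])"
```

```text
the job is handed in; nothing more can be done
the job is handed in; nothing more can be done
```

The dial now points at the tall fitting, which was in the front right port (-1.9). The button was pressed fully down and came up again. I handed the job in at about 12.7 s; no verdict is reported.

- **Dial:** I pushed the tab round with the shut fingers, then nudged it about 2.5° further after a look from above. In the overlays the tab points at about -91° and the fitting lies at about -91.8°. That is roughly 1° off, against about 6° allowed.
- **Button:** At full press the fingertips stood at z 0.0518, about 6 mm below where the button's top should rest, with 22 N on the tool. I took that as fully down, since I had no reading of the button's travel itself. The last pictures show it up and the arm clear of everything.
- **Bystanders:** The pot, USB stick and calculator looked undisturbed in the last pictures. I did not check the two bottles, the timer or the binder clip at the end, but the planned path kept clear of the amber bottle and never went near the other three.
- **Disagreement:** The camera fits for the dial's axis differed from each other by 2–3 mm, about the stated calibration error. I relied on the view from straight above.

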